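Tip open the butter dish by its thumb tab

TASK

Open the butter dish with the blue lid for breakfast: press its thumb tab down until the lid at the other end tips up fully, then let go so that it stays open. Do not shove the dish out of place, and leave the yellow-lidded dish shut.

Things in the scene. Friction and masses are not known exactly. Their poses are not given: they have to be found in the camera images.
- blue_dish: Butter dish with the blue lid: white tray 210 x 112 x 8 mm (1 kg, loose) with a white box, 56 mm high. Origin at the centre of the tray's underside; x runs from the thumb-tab end (-x) to the box end (+x), z up. Hinge line parallel to y at x -34, z 60 mm, between two posts 67 mm high at y +-45 mm. The shut lid's top is at z 73 mm. The tab is over the tray, so pressing it does not tip the dish.
- blue_lid (a joint): Angle of the blue lid about its hinge, rad: 0 shut, 1.05 fully open (stop; the lid's free end is then about 180 mm above the worktop). The hinge is stiff enough that the lid stays where it is left; pressing the tab takes about 3 N.
- blue_tab: Blue thumb tab, rigid with the lid, beyond the hinge: plate 63 x 44 x 7 mm with black ridges. Origin: the place to press, on its upper face, 45 mm from the hinge, 19 mm from its free end; -x points to that end, z out of the face. Lid shut: slopes 28 deg up from the hinge, origin 84 mm high; fully open: 32 deg down, origin 39 mm high; a finger straight down on it sinks 35-40 mm.
- yellow_lid (a joint): Angle of the yellow lid of the other dish, which is otherwise of the same make: 0 shut, 1.05 fully open, rad. It stands on the same worktop, to the left or right of the blue one; it must stay shut.

How it is judged:
By the outcome, as a careful person would: the job done as asked, in the order asked, and still so for the second after the job is handed in, with the robot touching nothing.
It also fails if it takes over 29 s, if anything falls off the work surface, if the arm or the gripper's body presses on something with over 40 N, if the wrist force passes 120 N, or if a joint passes its speed limit or range.

ROBOT

A 6-joint arm with a two-finger parallel gripper is mounted at the origin on a cart in front of the work surface, level with it; the furniture and walls round the work are solid. World frame = base frame: x ahead of the robot, y to its left, z up, the work surface at z = 0. Lengths are in mm, angles in rad, forces in N, time in s.
With the tool pointing down it reaches from about 300 to 775 mm from the base axis. Payload 14.6 kg.
Tool frame: the origin (TCP) lies midway between the tips of the shut fingers; the grasp point (between the pads) lies grasp_offset behind it (grasp_offset is the distance from the TCP to the grasp point, in mm); z points along the fingers, y is the line along which they close (so a half turn about z gives the same grasp; the last joint's range is limited). The gripper opens to 94 mm and grips with 3 to 60 N. Pads are 16 mm wide; open, the fingers measure 119 mm over their backs; the gripper's body (75 mm by 177 mm) begins 78 mm behind the grasp point.
Start: joints at [1.054, 0.3, 1.521, -0, 1.321, -0.067], TCP at [239.128, 495.285, 205.446] pointing down, gripper open.
Joint ranges: [-3.03, 3.03], [-0.79, 2.21], [0.23, 2.52], [-1.04, 4.18], [0, 3.07], [-2.55, 2.55]. Speed limits (rad/s): [2.22, 2.22, 2.57, 3.14, 3.14, 3.14].

INTERFACE

Orientations are given as [roll, pitch, yaw] about the fixed x, y, z axes, in that order (R = Rz(yaw) Ry(pitch) Rx(roll)).
In Python, from cell import * gives the robot as it stands. The module is installed in compiled form; this text tells all that it offers.
- The arm moves only by the shell command python3 -m jog 'ROWS' [FORCE]. ROWS is JSON, a list of rows, each a list of 3 entries, a list of its own where there are three numbers: the finger opening in mm, from 0 to 94, then the shift along the tool's x, y, z in units of 50 mm (1.0 is 50 mm), then the turn about the tool's z in units of 180 degrees (1.0 is 180 degrees). In form: [[fingers, [dx, dy, dz], twist], ...]. A call has 1 to 20 rows; each row shifts and turns the commanded pose from where the row before left it, along the tool's axes as they then stand; what a row does not reach is not made up. A row lasts 1/10 s, in which the tool goes at most 50 mm and 8.59 degrees, less where a joint would pass 70% of its speed; a pose out of reach is approached as far as the arm can. A call with a number of a shift or a turn outside -1 to 1 is refused whole. A call with a gripper value outside its range is refused whole. The fingers move at their own pace and stop on an object; FORCE is the grip in N (left out, the last holds). Time passes only in rows, so rows that do not move let the fingers close. It gives the time, the measured TCP pose, the force, the opening and the grip force at its end, in the units of the state.
- read_state(): the state, without advancing time (a new reading comes with each control period).
- camera(name): name is "scene" or "top" or "wrist"; returns the picture (400x640x3 uint8, red, green, blue); there is no depth.
- calibration(name): a dict with "mtx" (3x3 intrinsics, pixels), "cam_to_world" (4x4, takes a point from camera to world coordinates); the wrist camera has in their place "hand_eye" (4x4, takes a point from camera to tool coordinates, whose origin is the TCP and whose axes are the flange's). Camera axes: x right, y down, z forward; pixel columns grow to the right and rows downward; lengths in mm; the calibration is good to about 2 mm. A picture is of the moment at which its call begins: read the wrist's pose just before it. calibration takes no time and is no camera call.
- sign_off(): hands the job in; it is judged then, once.
Trained networks look in the newest picture that a camera, given by its name, has taken for a name from the list of things; names that differ only in an ending like _2 or _b are one class to them, and where a whole thing is asked for, a point or a joint stands for the part that bears it (a point fixed in the world has none). Each returns a list of dicts, best first, with "conf" (0 to 1); they miss things now and then, are a little off and sometimes report something else, mostly with a low value. They report only what shows in the picture. A call takes as long as a camera call.
- regions_of(camera, query): "pixels" (400x640 bool, what is visible of it) and "rect" ([centre column, centre row, width, height] in pixels, round what is visible of it).
The state is a dict: "clock": time; "joints": joint angles; "qd": joint speeds; "effort": joint torques, N m; "eef_pos": TCP position; "eef_rot": TCP orientation; "wrist_force": force on the tool from outside, world axes, zero at the start; "moment": the same for the moment, N m; "finger_gap": finger opening in mm; "finger_force": force on a finger pad.
Only numpy, scipy, OpenCV 4.12 (cv2) and the standard library are available. Lean on these libraries where they do the work, as an engineer would, in place of code of your own. Each camera call takes 0.05 s, during which the arm holds its last target. There are 200 camera calls.

## Working session

There is one attempt and no reset: what is moved stays moved. The work goes in short steps, Python scripts to look and compute and a shell command to move; the robot and the scene stay as the last step left them, time stands still between calls to the robot, and variables do not carry over. Pictures are saved under pics/ and viewed, at most 10 in all, crops included, and the job is handed in when it is done.

```bash
mkdir -p pics; python3 - <<'E'
from cell import *
import cv2,numpy as np
s=read_state();print(s['clock'],s['eef_pos'],s['eef_rot'],s['finger_gap'])
for c in ('top','scene'):
    im=camera(c);cv2.imwrite(f'pics/{c}0.png',im[:,:,::-1])
    K=calibration(c);print(c,np.round(K['mtx'],1).tolist(),np.round(K['cam_to_world'],3).tolist())
    for q in ('blue_tab','blue_lid','blue_dish','yellow_lid'):
        for r in regions_of(c,q)[:3]: print(q,round(r['conf'],2),np.round(r['rect']),r['pixels'].sum())
E
```

```text
0.0 [239.02209064 495.04578267 204.8821658 ] [-3.14041001e+00 -3.38689752e-05  2.69177484e+00] 93.78861430120098
top [[434.6, 0.0, 316.6], [0.0, 434.6, 196.1], [0.0, 0.0, 1.0]] [[0.007, -0.996, 0.09, 454.928], [-1.0, -0.008, -0.006, -167.645], [0.007, -0.09, -0.996, 1061.474], [0.0, 0.0, 0.0, 1.0]]
blue_tab 0.96 [260. 186.  25.  29.] 413
blue_lid 0.6 [238. 161.  70.  85.] 3333
blue_lid 0.37 [399. 195.  64.  85.] 3451
blue_dish 0.79 [250. 165.  90.  98.] 4378
blue_dish 0.44 [260. 186.  22.  28.] 374
yellow_lid 0.68 [399. 194.  60.  83.] 3365
scene [[385.1, 0.0, 323.7], [0.0, 385.1, 203.2], [0.0, 0.0, 1.0]] [[0.774, -0.412, 0.481, 109.183], [-0.633, -0.505, 0.586, -707.624], [0.002, -0.758, -0.652, 641.497], [0.0, 0.0, 0.0, 1.0]]
blue_tab 0.53 [296. 166.  21.   9.] 106
blue_lid 0.72 [310. 152.  54.  40.] 1366
yellow_lid 0.91 [390. 240.  80.  59.] 3014
```

View pics/top0.png

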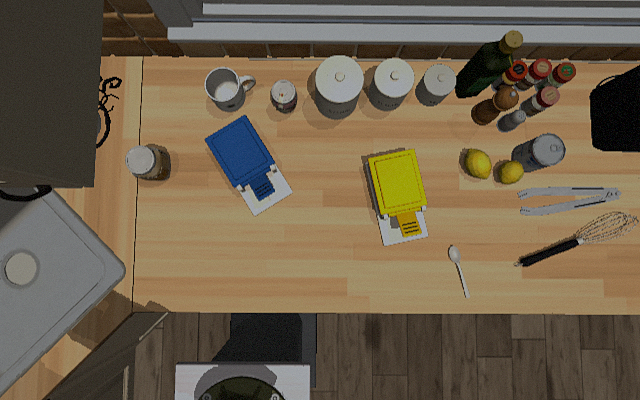

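View pics/scene0.png

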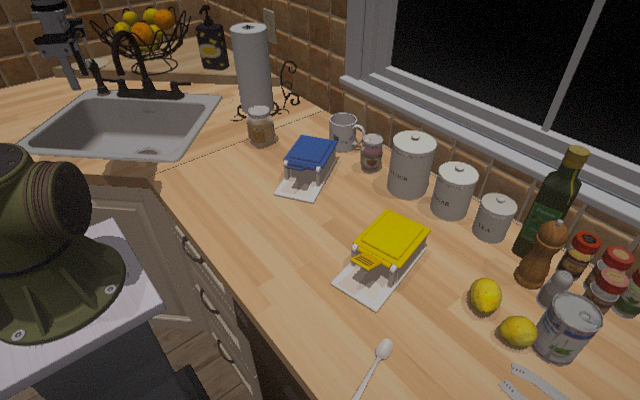

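The top picture shows the blue dish at about (250,165), with its tab at about (262,187) pointing to the lower right and the tray's end corners near (252,214) and (292,195). The yellow dish is at (399,195), to the right. The scene view agrees, and both lids are shut.

```bash
cat > h.py <<'E'
from cell import *
import cv2,numpy as np
from scipy.spatial.transform import Rotation as R
def ray(c,u,v,z):
    K=calibration(c);T=np.array(K['cam_to_world']);d=T[:3,:3]@np.linalg.inv(K['mtx'])@[u,v,1]
    return T[:3,3]+d*(z-T[2,3])/d[2]
def cen(m): v,u=np.nonzero(m); return u.mean(),v.mean()
E
python3 - <<'E'
from h import *
im=camera('top')
K=calibration('top')
for q,z in (('blue_tab',84),('blue_lid',73),('blue_dish',8),('yellow_lid',73)):
    for r in regions_of('top',q)[:1]:
        m=r['pixels'];pts=np.argwhere(m)[:,::-1].astype(np.float32);b=cv2.boxPoints(cv2.minAreaRect(pts))
        print(q,round(r['conf'],2),np.round(cen(m)),np.round(ray('top',*cen(m),z)),'box',[np.round(ray('top',*p,z)[:2]).tolist() for p in b])
for c in ('scene',):
    camera(c);r=regions_of(c,'blue_tab')
    for r in r[:1]: print(c,r['conf'],ray(c,*cen(r['pixels']),84))
print('tray corners',ray('top',252,214,8),ray('top',292,195,8))
s=read_state();M=R.from_euler('xyz',s['eef_rot']).as_matrix();print(s['clock'],np.round(M,3).tolist())
cv2.imwrite('pics/crop.png',cv2.resize(im[100:230,180:320,::-1],None,fx=4,fy=4,interpolation=cv2.INTER_CUBIC))
E
```

```text
blue_tab 0.66 [261. 187.] [563. -48.  84.] box [[577.0, -16.0], [598.0, -57.0], [549.0, -81.0], [529.0, -41.0]]
blue_lid 0.87 [242. 156.] [635.  -3.  73.] box [[673.0, 87.0], [735.0, -6.0], [575.0, -108.0], [515.0, -15.0]]
blue_dish 0.83 [249. 165.] [624.  -8.   8.] box [[687.0, 104.0], [753.0, 4.0], [558.0, -120.0], [495.0, -20.0]]
yellow_lid 0.94 [398. 188.] [ 565. -361.   73.] box [[634.0, -287.0], [661.0, -398.0], [468.0, -440.0], [442.0, -331.0]]
scene 0.53 [555.96102901 -55.79677797  84.        ]
tray corners [505.77385604 -18.37983721   8.        ] [ 552.7606308 -114.6514171    8.       ]
0.85 [[-0.901, 0.435, -0.0], [0.435, 0.901, -0.0], [-0.0, -0.0, -1.0]]
```

View pics/crop.png

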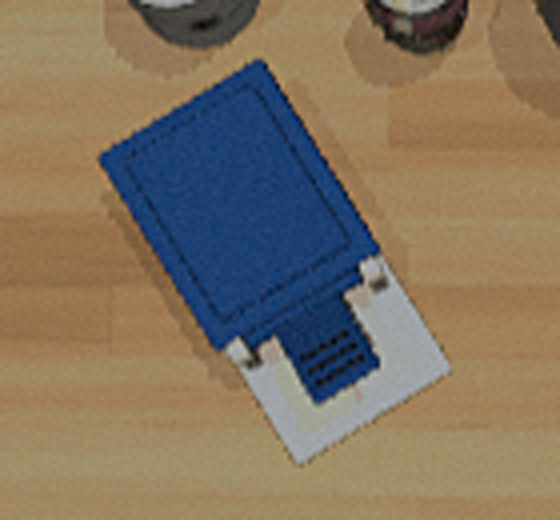

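The crop shows the tray end corners at (300,464) and (450,370), the tab's free-end corners at (320,404) and (380,362), the ridges around (333,357), and the posts at (243,350) and (372,268). I'll fit the dish pose from these points.

```bash
python3 - <<'E'
from h import *
from scipy.optimize import least_squares
f=lambda x,y:(x/4+180-.4,y/4+100-.4)
# (crop px, dish x,y,z); +y of dish is left of +x
P=[((300,464),-105,56,8),((450,370),-105,-56,8),((320,404),-34-64*np.cos(.489)+8,22,93),((380,362),-34-64*np.cos(.489)+8,-22,93),((243,350),-34,45,67),((372,268),-34,-45,67)]
W=[(ray('top',*f(*p),z)[:2],x,y) for p,x,y,z in P]
def res(q):
    c,s=np.cos(q[2]),np.sin(q[2])
    return np.concatenate([[q[0]+c*x-s*y-w[0],q[1]+s*x+c*y-w[1]] for w,x,y in W])
r=least_squares(res,[610,-10,.5]);q=r.x;print(q,np.round(r.fun.reshape(-1,2)))
ax=np.array([np.cos(q[2]),np.sin(q[2])])
# tab origin dish x: free end measured; 
e=(W[2][0]+W[3][0])/2; print('tab end',e,'tab from end',e+ax*19*np.cos(.489),'ridges',ray('top',*f(333,357),84))
for X in(-70,-74):print('model',X,q[:2]+ax*X)
l=(ray('top',*f(100,158),73)+ray('top',*f(260,60),73))/2
print('lid far end x',(l[:2]-q[:2])@ax)
E
```

```text
[ 6.16691159e+02 -1.64852348e+01  5.67089663e-01] [[-4. -1.]
 [-2. -5.]
 [ 4.  5.]
 [ 3.  0.]
 [-1.  2.]
 [-1. -1.]]
tab end [543.65300914 -63.30618785] tab from end [557.800714   -54.29593674] ridges [559.13492635 -52.46178215  84.        ]
model -70 [557.6484042  -54.08780335]
model -74 [554.27453253 -56.23652155]
lid far end x 103.7878170245775
```

Two cameras agree on the tab origin, about (558,-54,84), with a dish yaw of 0.567. I'll swing across close to the base first and close the fingers on the way. After that I'll twist and extend.

```bash
python3 -m jog '[[0,[-0.48,-0.53,0],0],[0,[-0.48,-0.53,0],0],[0,[-0.48,-0.53,0],0],[0,[-0.48,-0.53,0],0],[0,[-0.48,-0.53,0],0],[0,[-0.48,-0.53,0],0],[0,[-0.48,-0.53,0],0],[0,[-0.48,-0.53,0],0],[0,[-0.48,-0.53,0],0],[0,[-0.48,-0.53,0],0],[0,[-0.48,-0.53,0],0],[0,[-0.48,-0.53,0],0],[0,[-0.48,-0.53,0],0],[0,[-0.48,-0.53,0],0],[0,[-0.48,-0.53,0],0],[0,[-0.48,-0.53,0],0],[0,[0,0,0],0]]' 20
python3 -m jog '[[0,[0,0,0],0.045],[0,[0,0,0],0.045],[0,[0,0,0],0.045],[0,[0,0,0],0.045],[0,[0,0,0],0.045],[0,[0,0,0],0.045],[0,[0,0,0],0.045],[0,[0,0,0],0.045],[0,[0,0,0],0.045],[0,[0,0,0],0.045],[0,[0,0,0],0.045],[0,[0,0,0],0.045],[0,[0,0,0],0.045],[0,[0,0,0],0.045],[0,[0,0,0],0.045],[0,[0,0,0],0]]'
cat >> h.py <<'E'
def delta(t):
    s=read_state();M=R.from_euler('xyz',s['eef_rot']).as_matrix()
    d=M.T@(np.array(t)-s['eef_pos'])
    print(s['clock'],'pos',np.round(s['eef_pos'],1),'F',np.round(s['wrist_force'],1),'yaw y',np.degrees(np.arctan2(M[1,1],M[0,1])),'units',np.round(d/50,3),'gap',s['finger_gap'])
E
python3 -c "
from h import *
delta([558,-54,130]);print(np.round(read_state()['joints'],2))"
```

```text
clock: 2.55
eef_pos: [401.1, -56.3, 205.4]
eef_rot: [-3.141, 0.0, 2.688]
wrist_force: [-0.8, 0.3, -0.9]
finger_gap: 0.8
finger_force: 0.0
clock: 4.15
eef_pos: [400.5, -52.9, 205.5]
eef_rot: [3.142, -0.0, 0.569]
wrist_force: [-0.3, -0.4, -0.1]
finger_gap: 0.6
finger_force: 0.0
4.15 pos [400.5 -52.9 205.5] F [-0.3 -0.4 -0.1] yaw y -57.380324366958085 units [2.642 1.717 1.511] gap 0.5590052121878242
[-0.22 -0.03  1.9   0.    1.28  0.78]
```

```bash
python3 -m jog '[[0,[0.33,0.215,0.1],0],[0,[0.33,0.215,0.1],0],[0,[0.33,0.215,0.1],0],[0,[0.33,0.215,0.1],0],[0,[0.33,0.215,0.1],0],[0,[0.33,0.215,0.1],0],[0,[0.33,0.215,0.1],0],[0,[0.33,0.215,0.1],0],[0,[0,0,0.3],0],[0,[0,0,0.3],0],[0,[0,0,0],0],[0,[0,0,0],0]]'
python3 - <<'E'
from h import *
delta([558,-54,84])
s=read_state();im=camera('wrist');K=calibration('wrist')
M=np.eye(4);M[:3,:3]=R.from_euler('xyz',s['eef_rot']).as_matrix();M[:3,3]=s['eef_pos']
T=M@np.array(K['hand_eye']);print(np.round(T,2).tolist())
out=im[:,:,::-1].copy()
def pr(p):
    c=np.linalg.inv(T)@[*p,1];u=np.array(K['mtx'])@c[:3];return tuple(int(round(x)) for x in u[:2]/u[2])
print('tip',pr(s['eef_pos']),'target',pr([558,-54,84]))
cv2.circle(out,pr([558,-54,84]),4,(0,0,255),2)
for r in regions_of('wrist','blue_tab')[:2]:
    u,v=cen(r['pixels']);d=T[:3,:3]@np.linalg.inv(K['mtx'])@[u,v,1];print(r['conf'],np.round(r['rect']),T[:3,3]+d*(84-T[2,3])/d[2])
cv2.imwrite('pics/w1.png',out)
cv2.imwrite('pics/s1.png',cv2.resize(camera('scene')[80:240,220:460,::-1],None,fx=3,fy=3))
E
```

```text
clock: 5.35
eef_pos: [558.1, -54.2, 135.8]
eef_rot: [-3.142, 0.0, 0.574]
wrist_force: [0.2, -0.0, -0.5]
finger_gap: 0.4
finger_force: 0.0
5.35 pos [558.1 -54.2 135.8] F [ 0.2 -0.  -0.5] yaw y -57.11651794201715 units [-0.    -0.004  1.037] gap 0.43483182304387713
[[0.54, -0.8, -0.24, 629.16], [-0.84, -0.52, -0.16, -9.49], [-0.0, 0.29, -0.96, 313.72], [0.0, 0.0, 0.0, 1.0]]
tip (319, 240) target (319, 214)
0.7 [318. 199.  49.  68.] [568.81203189 -45.42811665  84.        ]
```

View pics/w1.png

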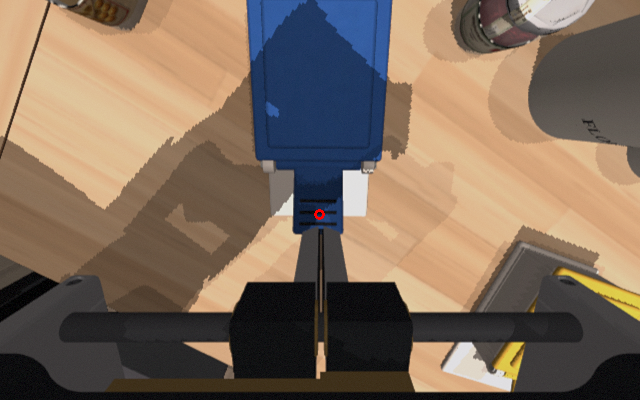

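View pics/s1.png

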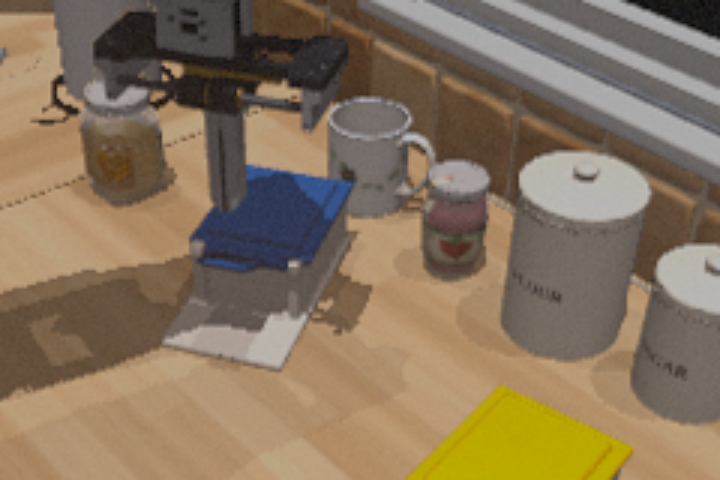

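The wrist view puts the target (red circle, 319,214) on the ridges, centred on the tab. The tool is square to the dish, and the gripper body is clear of the lid. I'll descend now, first to contact and then pressing.

```bash
python3 -m jog '[[0,[0,0,0.2],0],[0,[0,0,0.2],0],[0,[0,0,0.2],0],[0,[0,0,0.2],0],[0,[0,0,0.06],0],[0,[0,0,0.06],0],[0,[0,0,0.06],0],[0,[0,0,0.06],0],[0,[0,0,0],0]]'
python3 -m jog '[[0,[0,0,0.06],0],[0,[0,0,0.06],0],[0,[0,0,0.06],0],[0,[0,0,0.06],0],[0,[0,0,0.06],0],[0,[0,0,0.06],0],[0,[0,0,0.06],0],[0,[0,0,0.06],0],[0,[0,0,0],0]]'
python3 -c "
from h import *
cv2.imwrite('pics/s2.png',cv2.resize(camera('scene')[80:240,220:460,::-1],None,fx=3,fy=3))"
```

```text
clock: 6.4
eef_pos: [558.2, -54.6, 83.4]
eef_rot: [3.141, -0.0, 0.571]
wrist_force: [0.5, -0.3, 2.3]
finger_gap: 0.7
finger_force: 0.6
clock: 7.3
eef_pos: [558.0, -54.4, 58.9]
eef_rot: [-3.141, 0.0, 0.571]
wrist_force: [-0.4, 0.5, 0.8]
finger_gap: 0.3
finger_force: 0.3
```

View pics/s2.png

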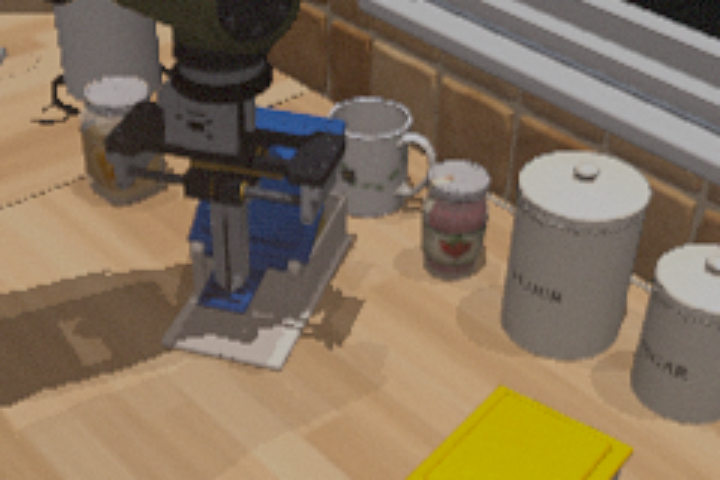

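The lid is lifting behind the gripper, the finger is on the tab near (232,300), and the dish is where it was. I'll keep pressing towards the stop.

```bash
python3 -m jog '[[0,[0,0,0.06],0],[0,[0,0,0.06],0],[0,[0,0,0.06],0],[0,[0,0,0.04],0],[0,[0,0,0],0]]'
python3 -m jog '[[0,[0,0,0.03],0],[0,[0,0,0.03],0],[0,[0,0,0],0]]'
```

```text
clock: 7.85
eef_pos: [558.1, -54.5, 48.1]
eef_rot: [-3.141, 0.0, 0.571]
wrist_force: [-0.4, -0.3, 2.2]
finger_gap: 0.7
finger_force: 0.7
clock: 8.15
eef_pos: [558.1, -54.5, 45.2]
eef_rot: [-3.142, 0.0, 0.571]
wrist_force: [-0.1, 0.3, 2.5]
finger_gap: 0.5
finger_force: 0.9
```

```bash
python3 -m jog '[[0,[0,0,0.02],0],[0,[0,0,0.02],0],[0,[0,0,0],0]]'
python3 -m jog '[[0,[0,0,0.02],0],[0,[0,0,0.01],0],[0,[0,0,0],0]]'
```

```text
clock: 8.45
eef_pos: [558.5, -54.5, 44.1]
eef_rot: [3.141, -0.001, 0.571]
wrist_force: [-1.3, 0.1, 10.1]
finger_gap: 0.7
finger_force: 4.5
clock: 8.75
eef_pos: [558.7, -54.4, 43.6]
eef_rot: [3.141, -0.001, 0.571]
wrist_force: [-6.3, 2.3, 21.1]
finger_gap: 0.4
finger_force: 10.0
```

The force rose from 2.5 to 21 N with almost no further travel, at the predicted height of about 44 mm, so the lid is on its stop. I'll lift straight up, back off and check.

```bash
python3 -m jog '[[0,[0,0,-0.06],0],[0,[0,0,-0.1],0],[0,[0,0,-0.2],0],[0,[0,0,-0.3],0],[0,[0,0,-0.4],0],[0,[0,0,-0.4],0],[0,[0,0,-0.4],0],[0,[0,0,-0.4],0],[0,[-0.3,0,-0.3],0],[0,[-0.4,0,-0.3],0],[0,[-0.4,0,0],0],[0,[-0.4,0,0],0],[0,[-0.4,0,0],0],[0,[-0.4,0,0],0],[0,[-0.4,0,0],0],[0,[-0.4,0,0],0],[0,[0,0,0],0],[0,[0,0,0],0]]'
python3 - <<'E'
from h import *
a=camera('top')[80:260,160:460,::-1];b=camera('scene')[80:260,220:460,::-1]
cv2.imwrite('pics/e.png',np.hstack([cv2.resize(a,(450,270)),cv2.resize(b,(350,270))]))
for q in('blue_lid','yellow_lid'):
    r=regions_of('scene',q)[0];print(q,r['conf'],r['rect'])
E
```

```text
clock: 10.55
eef_pos: [428.0, -138.3, 185.4]
eef_rot: [3.141, -0.0, 0.57]
wrist_force: [-0.7, 1.2, 1.1]
finger_gap: 0.3
finger_force: 0.0
blue_lid 0.85 [306.6, 149.8, 43.2, 77.0]
yellow_lid 0.89 [390.2, 238.7, 79.2, 60.8]
```

View pics/e.png

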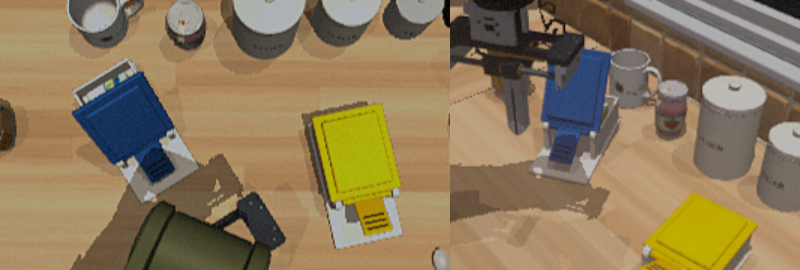

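The lid is standing tipped up at about (125,115) in the composite. The dish hasn't moved and the yellow lid is shut. One quick check of the lid angle, then I'll hand in.

```bash
python3 - <<'E'
from h import *
q=np.array([616.7,-16.5]);ax=np.array([np.cos(.567),np.sin(.567)])
m=[(75/1.5+160+133/1.5+160)/2,(113/1.5+80+73/1.5+80)/2]
L=np.hypot(138,13);p0=np.arctan2(13,138)
for a in(.85,.95,1.05):
    z=60+L*np.sin(a+p0);print(a,'measured',(ray('top',*m,z)[:2]-q)@ax,'expected',-34+L*np.cos(a+p0))
E
```

```text
0.85 measured 38.85954294758192 expected 47.311028865303726
0.95 measured 36.67977776224993 expected 35.697864783754085
1.05 measured 34.84532949451703 expected 23.38830267633611
```

The outermost edge seen from above is the lid's lower edge. At 1.05 rad it should lie at x 34.7, z 180, and I measured 34.8, so the lid is fully open. That fits the hard stop I felt, so I'm handing in.

```bash
python3 -c "
from cell import *
print(sign_off())"
```

```text
the job is handed in; nothing more can be done
None
```

The blue-lidded butter dish is fully open and staying open, the dish was not visibly moved, the yellow one is still shut, and the job was handed in at about 11 s on the robot's clock.

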